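# Clamp the tube rack on the bench shaker

### The arm

A 6-joint arm with a two-finger parallel gripper is mounted at the origin on a cart in front of the work surface, level with it; the furniture and walls round the work are solid. World frame = base frame: x ahead of the robot, y to its left, z up, the work surface at z = 0. Lengths are in m, angles in rad, forces in N, time in s.
With the tool pointing down it reaches from about 0.25 to 0.775 m from the base axis. Payload 4 kg.
Tool frame: the origin (TCP) lies at the very end of the fingers, on their centre line; the grasp point (between the pads) lies 19 mm behind it; z points along the fingers, y is the direction in which the jaws open and shut (so a half turn about z gives the same grasp; the last joint's range is limited). The gripper opens to 85 mm and grips with 20 to 120 N. Pads are 22 mm wide; open, the fingers measure 114 mm over their backs; the gripper's body (76 mm by 85 mm) begins 54 mm behind the grasp point. The pads swing forward as they close: fully open they stand 13 mm farther back than shut.
Start: joints at [1.11, 0.087, 1.371, -0, 1.684, -0.103], TCP at [0.193, 0.515, 0.231] pointing down, gripper open.
Joint ranges: [-3.1, 3.1], [-0.76, 2.03], [0.27, 2.55], [-1.08, 4.22], [0.17, 2.65], [-2.57, 2.57]. Speed limits (rad/s): [2.79, 2.79, 3.14, 3.14, 3.14, 3.14].

### API

Orientations are given as a unit quaternion [w, x, y, z].
In Python, from rig import env, capture, get_calibration gives the robot as it stands.
- The arm moves only by the shell command python3 -m jog 'ROWS' [FORCE]. ROWS is JSON, a list of rows, each a list of 3 entries, a list of its own where there are three numbers: the shift along the world's x, y, z in m, then the turn, a rotation vector about the world's x, y, z in degrees, then the opening in per cent of the stroke, from 0 (shut) to 100 (fully open). A call has 1 to 8 rows; each row is the pose to reach, as a shift and turn from the pose commanded when the call began; what a row does not reach only later rows make up. A row lasts 1/12 s, in which the tool goes at most 41.7 mm and 7.16 degrees, less where a joint would pass 70% of its speed; a pose out of reach is approached as far as the arm can. A call with a gripper value outside its range is refused whole. The fingers move at their own pace and stop on an object; FORCE is the grip in N (left out, the last holds). Time passes only in rows, so rows that repeat a pose let the fingers close. It gives the time, the measured TCP pose, the force and the opening at its end, in the units of the state.
- env.observe(): the state, without advancing time (a new reading comes with each control period).
- capture(name): name is "side" or "top" or "wrist"; returns (picture, depth): 480x640x3 uint8, red, green, blue; 480x640 float32, m along the optical axis (not along the pixel's ray), 0 where there is no reading.
- get_calibration(name): a dict with "fx", "fy", "cx", "cy" (pixels), "k1" (the pictures are not rectified: a ray, as slopes to the right and down, at radius r is drawn at 1 + k1 r^2 times it, then the intrinsics apply), "R" (3x3) and "t" (3): a world point X has camera coordinates R X + t; the wrist camera has in their place "hand_eye" (4x4, takes a point from camera to tool coordinates, whose origin is the TCP and whose axes are the flange's). Camera axes: x right, y down, z forward; pixel columns grow to the right and rows downward; lengths in m; the calibration is good to about 2 mm. A picture is of the moment at which its call begins: read the wrist's pose just before it. get_calibration takes no time and is no camera call.
- env.finish_job(): hands the job in, once; it reports no verdict.
The state is a dict: "time": time; "qpos": joint angles; "joint_vel": joint speeds; "tau": joint torques, N m; "ee_pos": TCP position; "tcp_rot": TCP orientation; "ft_force": force on the tool from outside, world axes, zero at the start; "ft_torque": the same for the moment, N m; "grip_width": finger opening in m.
Only numpy, scipy, OpenCV 4.12 (cv2) and the standard library are available. Lean on these libraries where they do the work, as an engineer would, in place of code of your own. Each camera call takes 0.05 s, during which the arm holds its last target.

### The job

Clamp the tube rack on the bench shaker: push the clamp strap round with a finger until it lies straight across the middle of the rack against its stop, then push the red cam lever all the way down. Do not lift anything, leave the rack, its tubes and the other things on the bench where they stand, and take the hand away at the end.

Things in the scene. Friction and masses are not known exactly. Their poses are not given: they have to be found in the camera images.
- shaker: White bench shaker, 136x252 mm, fixed to the bench; its aluminium platform is 40 mm above the bench. Origin on the bench under the rack's centre; z up; y along the rack's length; x points from the rack to the steel clamp post behind it (at x = 58 mm, y = 0). Its yaw is within 0.3 rad of the robot's frame, so the post is on the far side.
- strap (a joint): Steel clamp strap 22 mm wide, 107 to 120 mm above the bench, 107 mm long from the post, turning level about it. At value q it points along (-cos q, sin q) in the shaker's x, y: 0 = straight across the rack at its stop, 1.57 = along +y behind the rack. Range 0 to 1.6, starts at 1.05 to 1.45. Moves at about 1 N at its end and stays where left.
- strap_post (a point): Centre of the top of the black round finger post that stands upright on the strap's free end: 16 mm thick, 95 mm from the strap's hinge; its top is 151 mm above the bench, and 32 mm of it stands above the strap. Push it or the strap sideways.
- strap_hinge (a point): Point on the strap's vertical turning axis, 107 mm above the bench, at the underside of the strap.
- cam_lever (a joint): Red cam lever on top of the clamp post, pointing away from the rack (shaker's +x). 0 = up, 55 degrees above level; grows as it is pushed down, to its stop at 0.9 rad, almost level; angle above level = 0.96 rad minus the value. Starts at 0 to 0.2. Needs 3 to 6 N at its end, stays where left, does not turn with the strap.
- lever_pad (a point): Point on the middle of the upper face of the red lever handle, 80 mm from the lever's hinge axis (the handle is 20 mm wide, 10 mm thick and ends 95 mm from the axis). Push it down here.
- lever_hinge (a point): Centre of the lever's level hinge axis, which runs along the shaker's y; 145 mm above the bench.
- rack: Green-blue tube rack 66x214x62 mm standing loose on the shaker's platform between low rails, long side along the shaker's y; origin at the centre of its underside, its top 102 mm above the bench. Two capped tubes sit firmly in holes at its -y end, 86 mm from its middle, tops 148 mm above the bench.
- glass_beaker: Bystander on the bench: small glass beaker, 56 mm wide, 69 mm tall; origin at the centre of its underside.
- brown_bottle: Bystander on the bench: small brown bottle with red cap, 33 mm wide, 62 mm tall; origin at the centre of its underside.
- timer: Bystander on the bench: white bench timer, 66x66x18 mm; origin at the centre of its underside.
- vial: Bystander on the bench: small white vial with purple cap, 25 mm wide, 46 mm tall; origin at the centre of its underside.
- roll: Bystander on the bench: white label roll, 68 mm wide, 38 mm tall; origin at the centre of its underside.
- black_cap_bottle: Bystander on the bench: brown bottle with black cap, 47 mm wide, 98 mm tall; origin at the centre of its underside.

How it is judged:
By the outcome, as a careful person would: the job done as asked, in the order asked, and still so for the second after the job is handed in, with the robot touching nothing.
It also fails if it takes over 43 s, if anything falls off the work surface, if the arm or the gripper's body presses on something with over 40 N, if the wrist force passes 120 N, or if a joint passes its speed limit or range.

## Working session

There is one attempt and no reset: what is moved stays moved. The work goes in short steps, Python scripts to look and compute and a shell command to move; the robot and the scene stay as the last step left them, time stands still between calls to the robot, and variables do not carry over. Pictures are saved under pics/ and viewed, and the job is handed in when it is done.

```bash
mkdir -p pics; ls; python3 - <<'E'
from rig import env,capture,get_calibration
import cv2,numpy as np
print(env.observe())
for n in("side","top"):
    im,d=capture(n);np.savez(f"{n}0.npz",im=im,d=d);cv2.imwrite(f"pics/{n}0.png",im[:,:,::-1]);print(get_calibration(n))
E
```

```text
pics
{'time': 0.0, 'qpos': array([ 1.10990063e+00,  8.79613278e-02,  1.37231318e+00, -3.73261826e-05,
        1.68363188e+00, -1.03125025e-01]), 'joint_vel': array([ 6.67907889e-04, -1.01483881e-03, -2.40695114e-03, -1.18637490e-03,
        6.18747372e-05, -1.53208196e-03]), 'tau': array([-3.57787894e-04, -3.51851821e+01, -3.13276255e+01,  5.48305866e-05,
        1.03923515e-02, -8.07069824e-06]), 'ee_pos': array([0.192395  , 0.51468721, 0.23010581]), 'tcp_rot': array([-3.04127893e-04,  1.77934733e-01,  9.84041611e-01, -1.11633265e-03]), 'ft_force': array([ 0.09406736,  0.24495679, -0.20684426]), 'ft_torque': array([-0.02871937,  0.04908175, -0.00702522]), 'grip_width': 0.08554117536115836}
{'fx': 448.21188646895956, 'fy': 448.21188646895956, 'cx': 318.1475083887975, 'cy': 238.64406456926724, 'k1': 0.01351014216581344, 'R': array([[ 0.96568377, -0.25955832,  0.00918328],
       [-0.10502031, -0.4225771 , -0.90022182],
       [ 0.23754071,  0.86836517, -0.43533474]]), 't': array([-0.5578462 ,  0.22444047,  1.04638764])}
{'fx': 472.8864205257029, 'fy': 472.8864205257029, 'cx': 317.9796247888422, 'cy': 236.05080193592454, 'k1': -0.0621946724541367, 'R': array([[-0.0221113 , -0.9997479 ,  0.00390198],
       [-0.99819943,  0.02185904, -0.05585761],
       [ 0.05575824, -0.00513004, -0.99843112]]), 't': array([0.05728762, 0.57765928, 1.35589765])}
```

View pics/side0.png

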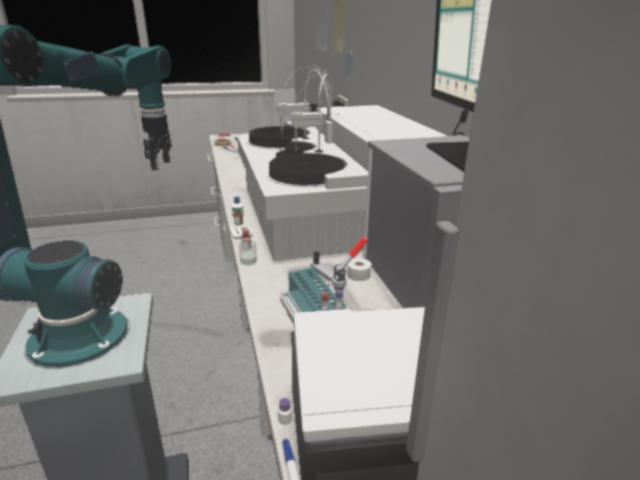

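View pics/top0.png

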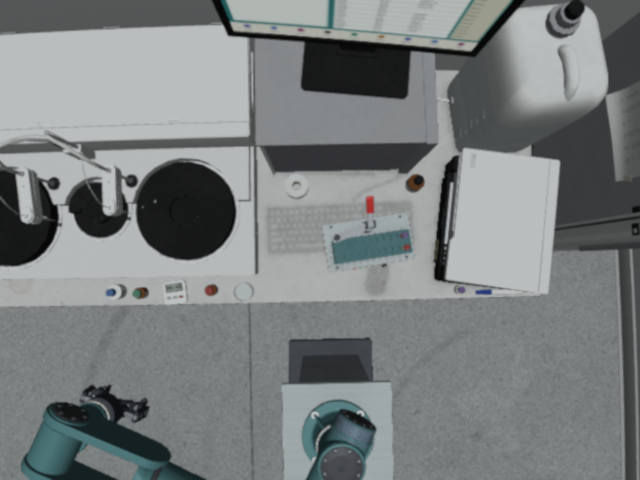

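The top view shows the rack at about (372,245), the red lever at (370,205) and the strap's black post near (337,238). I'll enlarge both views.

```bash
python3 - <<'E'
import cv2,numpy as np
a=np.load("top0.npz")["im"][175:305,230:450,::-1];cv2.imwrite("pics/topz.png",cv2.resize(a,None,fx=3.6,fy=3.6,interpolation=cv2.INTER_CUBIC))
a=np.load("side0.npz")["im"][225:325,260:400,::-1];cv2.imwrite("pics/sidez.png",cv2.resize(a,None,fx=5.5,fy=5.5,interpolation=cv2.INTER_CUBIC))
E
```

```text
(no output)
```

View pics/topz.png

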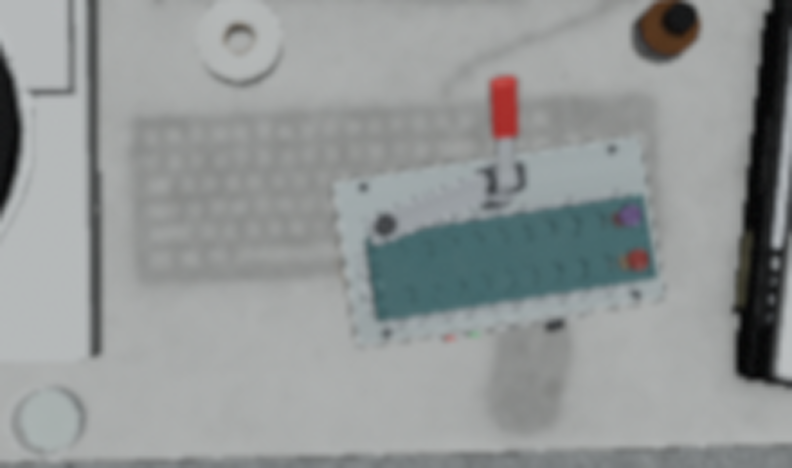

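View pics/sidez.png

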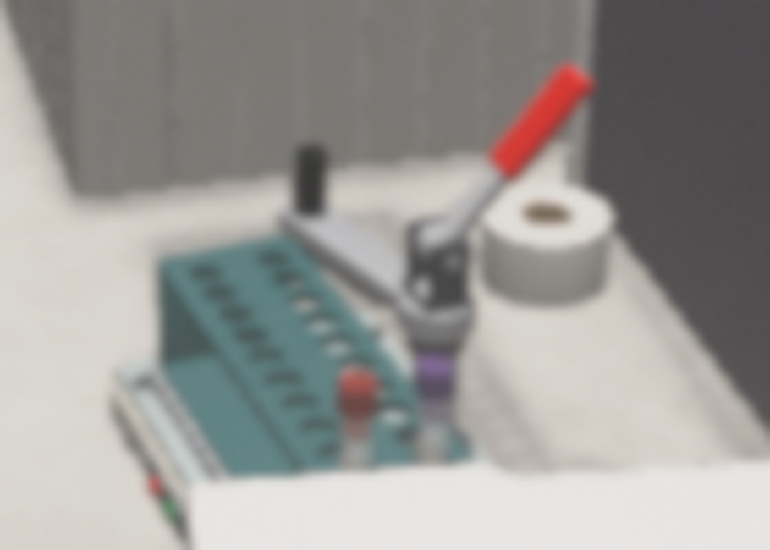

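```bash
cat >h.py <<'E'
import numpy as np,cv2
from rig import get_calibration
from scipy.spatial.transform import Rotation as R_
def cast(n,uv,z,state=None):
    c=get_calibration(n);K=np.array([[c['fx'],0,c['cx']],[0,c['fy'],c['cy']],[0,0,1]])
    p=cv2.undistortPoints(np.array(uv,float).reshape(-1,1,2),K,np.array([c['k1'],0,0,0])).reshape(-1,2)
    ray=np.c_[p,np.ones(len(p))]
    if n=="wrist":
        H=np.array(c['hand_eye']);q=state['tcp_rot'];Rt=R_.from_quat([q[1],q[2],q[3],q[0]]).as_matrix()
        d=ray@(Rt@H[:3,:3]).T;o=Rt@H[:3,3]+state['ee_pos']
    else:
        R=np.array(c['R']);d=ray@R;o=-R.T@np.array(c['t'])
    z=np.broadcast_to(z,len(p));s=(z-o[2])/d[:,2]
    return o+d*s[:,None]
def hsv(im):return cv2.cvtColor(im,cv2.COLOR_RGB2HSV)
E
python3 - <<'E'
from h import *
np.set_printoptions(precision=4,suppress=True)
im=np.load("top0.npz")["im"];H=hsv(im)
m=cv2.inRange(H,(80,60,60),(105,255,255));m[:, :300]=0;m[:,430:]=0;m[:210]=0;m[280:]=0
n,l,s,c=cv2.connectedComponentsWithStats(m);i=1+s[1:,4].argmax();print(s[i])
p=np.argwhere(l==i)[:,::-1].astype(np.float32)
P=cast("top",p,.102)[:,:2].astype(np.float32)
r=cv2.minAreaRect(P);print("rack",r,cv2.boxPoints(r))
mr=cv2.inRange(H,(0,150,120),(8,255,255))|cv2.inRange(H,(172,150,120),(180,255,255))
mr[:190]=0;mr[225:]=0;mr[:,:350]=0;mr[:,390:]=0
q=np.argwhere(mr)[:,::-1];print("red",q.min(0),q.max(0),len(q)); rr=cv2.minAreaRect(q.astype(np.float32));print(rr)
for z in(.15,.19,.21):print(z,cast("top",[[ (230+504/3.6),175+77/3.6],[230+505/3.6,175+137/3.6]],z))
print("spost",cast("top",[[230+385/3.6,175+224/3.6]],.151))
print("bolts",cast("top",[[230+363/3.6,175+187/3.6],[230+612/3.6,175+149/3.6],[230+387/3.6,175+333/3.6],[230+636/3.6,175+296/3.6]],.042))
print("tubes",cast("top",[[230+629/3.6,175+215/3.6],[230+637/3.6,175+260/3.6]],.148))
# obstacles
print("roll",cast("top",[[230+240/3.6,175+38/3.6]],.038),"bottle",cast("top",[[230+680/3.6,175+18/3.6]],.098))
print("sidewall",cast("side",[[260+313/5.5,225+150/5.5]],.151))
E
```

```text
[ 332  230   80   33 1615]
rack ((0.54339200258255, -0.09954671561717987), (0.06188618391752243, 0.2112630009651184), 7.577268600463867) [[ 0.4988  0.0011]
 [ 0.5266 -0.2083]
 [ 0.588  -0.2002]
 [ 0.5601  0.0092]]
red [367 197] [372 212] 88
((369.5, 204.5), (15.0, 5.0), 90.0)
0.15 [[ 0.6729 -0.0941  0.15  ]
 [ 0.6288 -0.0935  0.15  ]]
0.19 [[ 0.6674 -0.0893  0.19  ]
 [ 0.6247 -0.0888  0.19  ]]
0.21 [[ 0.6646 -0.087   0.21  ]
 [ 0.6227 -0.0865  0.21  ]]
spost [[ 0.5671 -0.0043  0.151 ]]
bolts [[ 0.6025  0.0075  0.042 ]
 [ 0.6285 -0.1911  0.042 ]
 [ 0.4868 -0.0087  0.042 ]
 [ 0.5114 -0.2065  0.042 ]]
tubes [[ 0.5699 -0.1829  0.148 ]
 [ 0.5369 -0.1877  0.148 ]]
roll [[0.7242 0.1027 0.038 ]] bottle [[ 0.7229 -0.2367  0.098 ]]
sidewall [[ 0.5699 -0.0118  0.151 ]]
```

```bash
python3 - <<'E'
from h import *
d=np.load("top0.npz")["d"];c=get_calibration("top");K=np.array([[c['fx'],0,c['cx']],[0,c['fy'],c['cy']],[0,0,1]])
vv,uu=np.mgrid[0:480,0:640]
p=cv2.undistortPoints(np.c_[uu.ravel(),vv.ravel()].astype(float).reshape(-1,1,2),K,np.array([c['k1'],0,0,0])).reshape(-1,2)
X=(np.c_[p,np.ones(len(p))]*d.ravel()[:,None]-c['t'])@np.array(c['R'])
ok=d.ravel()>0;X=X[ok]
# max height grid (cm)
xs=np.arange(.3,1.0,.04);ys=np.arange(.60,-.5,-.06)
print("x\\y  "+" ".join("%4d"%round(100*y) for y in ys))
for x in xs[::-1]:
    print("%4d "%round(100*x)," ".join("%4d"%round(1000*np.percentile(X[(abs(X[:,0]-x)<.02)&(abs(X[:,1]-y)<.03)][:,2],97)) if ((abs(X[:,0]-x)<.02)&(abs(X[:,1]-y)<.03)).sum()>3 else "   ." for y in ys))
E
```

```text
x\y    60   54   48   42   36   30   24   18   12    6    0   -6  -12  -18  -24  -30  -36  -42  -48
  98   361  361  361  361  361  361  361  379  380  390  409  412  392  379  371   70  461  530  535
  94   360  361  361  361  360  361  615  624  631  640  649  646  557  389  373   67  459  488  493
  90   361  360  361  361  360  361  361  379  380  390  391  666  673  685  700  703  458  464  493
  86   360  360  360  360  361  361  360  379  379  387  389  390  391  387  372    5  454  464  492
  82   360  360  360  360  361  360  360  379  379  379  379  379  380  380  374    5  434  457  463
  78   482  359  359  359  360  360  360  378  379  379  379  379  379  379  373  166  181  182  181
  74   482  523  514  274  274  274  273  370  375  376  375  376  377  371  364  174  183  182  182
  70   276  488  509  275  275  274  272  266   43   39    5    6    5    6   97  178  182  182  182
  66   276  276  479  276  274  275  273  257    5    6    5  216  211    6    6  178  182  182  182
  62   270  267  407  275  271  275  273  234    5    7   44  194  192   45   41  180  182  182  182
  58   246  245  273  275  275  275  272  233    6   29  152  153  153  149   40  180  182  182  182
  54   237  237  238  274  275  274  237  234    5    6  116  107  107  147   43  182  182  182  182
  50   236  237  237  237  269  237  236  233    5    5  105  105  105   51   41  182  182  182  182
  46   232  234  232  232  232  233  231    8    5    5   28    4    5    6    6  181  182  182  182
  42    78   65   22   20   63   70   69    6    6    6    6    6    5    5    6    6  178  181  182
  38     5    5   20   18    4    5   65    4    4    6    6    5    5    6    5    5    5   12   10
  34  -741 -733 -740 -738 -740 -740 -743 -740 -744 -739 -739 -744 -741 -739 -741 -741 -744 -737 -740
  30  -737 -741 -735 -740 -738 -739 -740 -739 -738 -740 -737 -738 -739 -740 -737 -740 -739 -735 -738
```

```bash
python3 -m jog '[[[0.03,-0.1,0.05],[0,0,0],0],[[0.157,-0.515,0.05],[0,0,-48],0],[[0.157,-0.515,0.05],[0,0,-48],0],[[0.157,-0.515,0.05],[0,0,-48],0],[[0.157,-0.515,0.05],[0,0,-48],0],[[0.157,-0.515,0.05],[0,0,-48],0],[[0.157,-0.515,0.05],[0,0,-48],0],[[0.157,-0.515,0.05],[0,0,-48],0]]'
```

```text
time: 0.77
ee_pos: [0.288, 0.1989, 0.2677]
tcp_rot: [0.0, 0.565, 0.825, -0.0]
ft_force: [0.9, -0.0, -0.3]
grip_width: -0.0001
```

```bash
python3 -m jog '[[[0.04,-0.16,0.02],[0,0,0],0],[[0.04,-0.16,0.02],[0,0,0],0],[[0.04,-0.16,0.02],[0,0,0],0],[[0.04,-0.16,0.02],[0,0,0],0],[[0.18,-0.22,0.03],[0,0,0],0],[[0.18,-0.22,0.03],[0,0,0],0],[[0.18,-0.22,0.03],[0,0,0],0],[[0.18,-0.22,0.03],[0,0,0],0]]'
python3 - <<'E'
from h import *
from rig import env,capture
s=env.observe();im,d=capture("wrist");np.savez("w1.npz",im=im,d=d,**{k:s[k] for k in("ee_pos","tcp_rot")});cv2.imwrite("pics/w1.png",im[:,:,::-1]);print(s['ee_pos'],s['tcp_rot'],get_calibration("wrist"))
E
```

```text
time: 1.43
ee_pos: [0.4707, -0.0214, 0.2969]
tcp_rot: [-0.0, 0.564, 0.826, -0.0]
ft_force: [-0.0, -0.1, 0.1]
grip_width: -0.0001
[ 0.47065506 -0.02138379  0.29693764] [-1.67366186e-04  5.63869230e-01  8.25864046e-01 -2.04552807e-04] {'fx': 375.7865411296796, 'fy': 375.7865411296796, 'cx': 322.293707162643, 'cy': 236.35269171436605, 'k1': -0.05585180279245545, 'hand_eye': array([[-1.43720278e-03, -9.54842607e-01, -2.97108616e-01,
         7.48291961e-02],
       [ 9.99998788e-01, -1.19436830e-03, -9.98851207e-04,
         6.71326256e-04],
       [ 5.98888579e-04, -2.97109692e-01,  9.54843166e-01,
        -1.42323450e-01],
       [ 0.00000000e+00,  0.00000000e+00,  0.00000000e+00,
         1.00000000e+00]])}
```

View pics/w1.png

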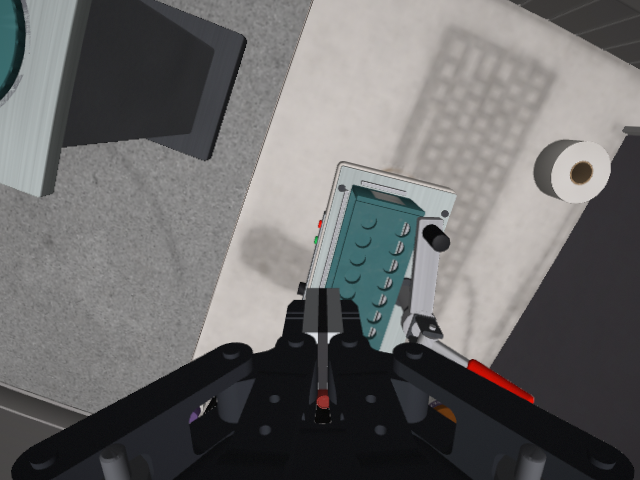

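```bash
python3 - <<'E'
from h import *
z=np.load("w1.npz");a=z["im"][180:420,300:560,::-1];cv2.imwrite("pics/w1z.png",cv2.resize(a,None,fx=2.5,fy=2.5,interpolation=cv2.INTER_CUBIC))
d=z["d"]
for v in range(222,252,4):print(v,[round(float(d[v,u]),3) for u in range(416,456,4)])
E
```

```text
222 [0.341, 0.331, 0.331, 0.332, 0.332, 0.331, 0.0, 0.413, 0.455, 0.454]
226 [0.343, 0.331, 0.331, 0.329, 0.325, 0.328, 0.331, 0.415, 0.457, 0.456]
230 [0.34, 0.334, 0.329, 0.322, 0.314, 0.314, 0.316, 0.418, 0.457, 0.457]
234 [0.339, 0.336, 0.326, 0.316, 0.309, 0.304, 0.302, 0.305, 0.459, 0.459]
238 [0.338, 0.335, 0.327, 0.312, 0.304, 0.302, 0.303, 0.301, 0.304, 0.461]
242 [0.338, 0.336, 0.337, 0.314, 0.304, 0.304, 0.303, 0.303, 0.303, 0.463]
246 [0.339, 0.338, 0.338, 0.338, 0.304, 0.304, 0.305, 0.304, 0.305, 0.464]
250 [0.34, 0.339, 0.339, 0.339, 0.338, 0.307, 0.305, 0.306, 0.466, 0.465]
```

View pics/w1z.png

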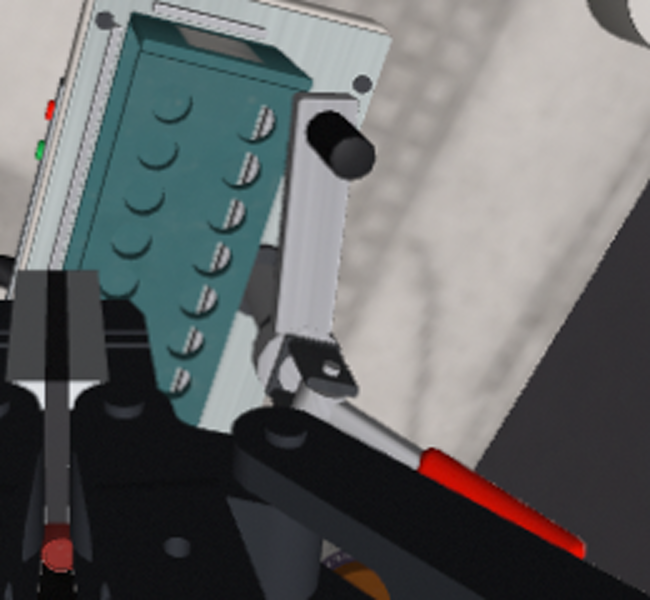

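```bash
python3 - <<'E'
from h import *
np.set_printoptions(precision=4,suppress=True)
s=np.load("w1.npz")
f=lambda x,y:[300+x/2.5,180+y/2.5]
print(cast("wrist",[f(353,157)],.151,s),"lever end",cast("wrist",[f(582,548)],.212,s))
# strap edges at top z=.12
E=cast("wrist",[f(297,95),f(357,97),f(277,330),f(331,335)],.120,s);print(E)
c=(E[0]+E[1])/2-(E[2]+E[3])/2;print("strap dir",c,np.degrees(np.arctan2(c[1],c[0])))
print("rack end corners",cast("wrist",[f(128,42),f(300,92)],.102,s))
print("bolts",cast("wrist",[f(104,18),f(362,84)],.042,s))
E
```

```text
[[ 0.5683 -0.0052  0.151 ]] lever end [[ 0.665  -0.0799  0.212 ]]
[[ 0.5528  0.0025  0.12  ]
 [ 0.5729  0.0096  0.12  ]
 [ 0.5859 -0.0839  0.12  ]
 [ 0.6063 -0.0784  0.12  ]]
strap dir [-0.0333  0.0872  0.    ] 110.90427070199382
rack end corners [[ 0.4927 -0.0046  0.102 ]
 [ 0.5594  0.0013  0.102 ]]
bolts [[ 0.4878 -0.0082  0.042 ]
 [ 0.6038  0.0061  0.042 ]]
```

The post top from the wrist view is (0.568,-0.005), within 2 mm of the top view. That gives a hinge near (0.6015,-0.093) and a shaker yaw of about 7.5°, with q about 1.34. I'll move behind the post and descend.

```bash
python3 -m jog '[[[0.134,0.032,0],[0,0,0],0],[[0.134,0.032,0],[0,0,0],0],[[0.134,0.032,0],[0,0,0],0],[[0.134,0.032,0],[0,0,0],0],[[0.134,0.032,-0.167],[0,0,0],0],[[0.134,0.032,-0.167],[0,0,0],0],[[0.134,0.032,-0.167],[0,0,0],0],[[0.134,0.032,-0.167],[0,0,0],0]]'
python3 - <<'E'
import numpy as np
H=np.array([.6015,-.0927]);u=lambda a:np.array([np.cos(np.radians(a)),np.sin(np.radians(a))])
F0=H+.095*u(110.9)+.04*u(20.9);print(F0)
for th in [110.9,118,125,132,139,146,153,160,167,174,181,187.5]:
    print(th,np.round(H+.095*u(th)+.0225*u(th-90)-F0,4),round(th-110.9,1))
E
```

```text
time: 2.15
ee_pos: [0.6019, 0.0131, 0.129]
tcp_rot: [-0.0, 0.563, 0.827, -0.0]
ft_force: [0.3, 0.9, -0.5]
grip_width: -0.0002
[0.60497807 0.01031895]
110.9 [-0.0163 -0.0062] 0.0
118 [-0.0282 -0.0086] 7.1
125 [-0.0395 -0.0123] 14.1
132 [-0.0503 -0.0174] 21.1
139 [-0.0604 -0.0237] 28.1
146 [-0.0697 -0.0312] 35.1
153 [-0.0779 -0.0398] 42.1
160 [-0.0851 -0.0494] 49.1
167 [-0.091  -0.0597] 56.1
174 [-0.0956 -0.0707] 63.1
181 [-0.0989 -0.0822] 70.1
187.5 [-0.1006 -0.0931] 76.6
```

```bash
python3 -m jog '[[[-0.008,-0.003,0],[0,0,0],0],[[-0.016,-0.006,0],[0,0,0],0],[[-0.022,-0.0075,0],[0,0,3.5],0],[[-0.028,-0.0086,0],[0,0,7],0],[[-0.034,-0.0104,0],[0,0,10.5],0],[[-0.0395,-0.0123,0],[0,0,14],0],[[-0.045,-0.015,0],[0,0,17.5],0],[[-0.0503,-0.0174,0],[0,0,21],0]]'
python3 - <<'E'
from h import *
from rig import env,capture
s=env.observe();print(s['time'],s['ee_pos'])
for n in("wrist","top"):
    im,d=capture(n);np.savez(n+"2.npz",im=im,d=d,**{k:s[k] for k in("ee_pos","tcp_rot")})
    a=im[175:305,230:450] if n=="top" else im
    cv2.imwrite(f"pics/{n}2.png",cv2.resize(a,None,fx=3.6,fy=3.6)[:,:,::-1] if n=="top" else a[:,:,::-1])
E
```

```text
time: 2.82
ee_pos: [0.5536, -0.0048, 0.1364]
tcp_rot: [0.004, 0.401, 0.916, 0.002]
ft_force: [0.7, 1.0, -1.1]
grip_width: -0.0001
2.8167 [ 0.55361117 -0.00475591  0.13644274]
```

View pics/wrist2.png

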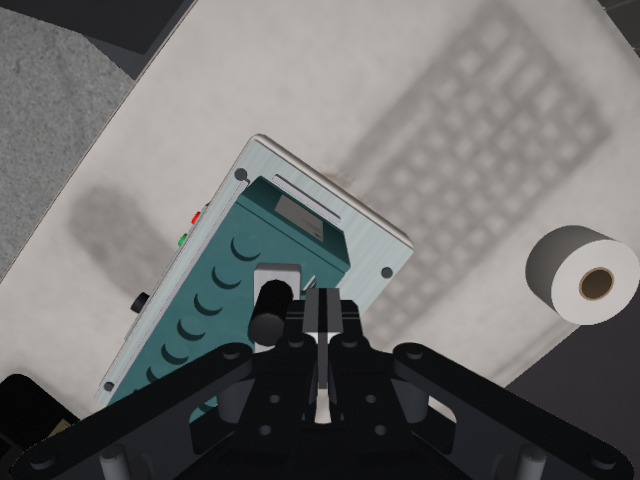

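View pics/top2.png

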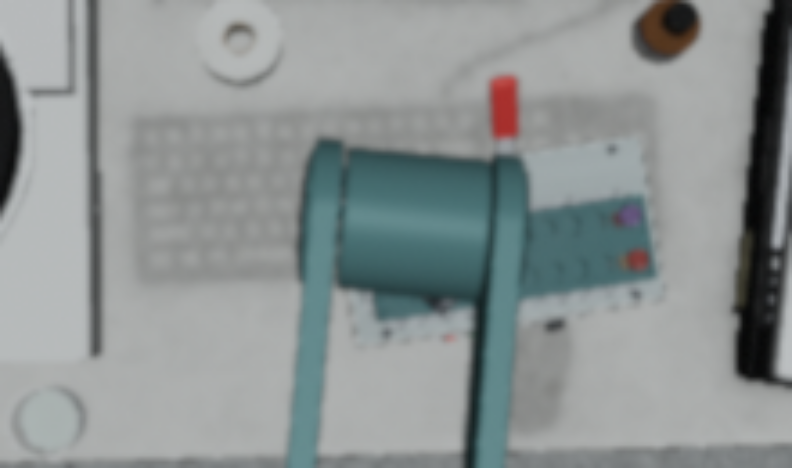

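The finger's back is on the post, and the strap has turned to roughly 130–135° in the world frame. I'll continue round the arc and lower it a few mm.

```bash
python3 -m jog '[[[-0.005,-0.003,-0.002],[0,0,3.5],0],[[-0.0101,-0.0063,-0.004],[0,0,7],0],[[-0.015,-0.010,-0.005],[0,0,10.5],0],[[-0.0194,-0.0138,-0.005],[0,0,14],0],[[-0.0236,-0.018,-0.005],[0,0,17.5],0],[[-0.0276,-0.0224,-0.005],[0,0,21],0],[[-0.0313,-0.0272,-0.005],[0,0,24.5],0],[[-0.0348,-0.032,-0.005],[0,0,28],0]]'
```

```text
time: 3.58
ee_pos: [0.5183, -0.0366, 0.1295]
tcp_rot: [0.002, 0.169, 0.986, 0.0]
ft_force: [-0.2, 1.3, 0.6]
grip_width: 0.0
```

```bash
python3 -m jog '[[[-0.003,-0.005,0],[0,0,3.5],0],[[-0.0059,-0.0103,0],[0,0,7],0],[[-0.0083,-0.0158,0],[0,0,10.5],0],[[-0.0105,-0.0213,0],[0,0,14],0],[[-0.0105,-0.0213,0],[0,0,14],0]]'
python3 - <<'E'
from h import *
from rig import env,capture
s=env.observe();print(s['time'],s['ee_pos'])
im,d=capture("wrist");np.savez("w3.npz",im=im,d=d,**{k:s[k] for k in("ee_pos","tcp_rot")})
cv2.imwrite(f"pics/w3.png",im[:,:,::-1])
E
```

```text
time: 4.0
ee_pos: [0.5077, -0.0588, 0.1292]
tcp_rot: [0.002, 0.049, 0.999, -0.001]
ft_force: [-0.4, 0.7, -0.4]
grip_width: -0.0002
4.0 [ 0.50767727 -0.0588305   0.12917202]
```

View pics/w3.png

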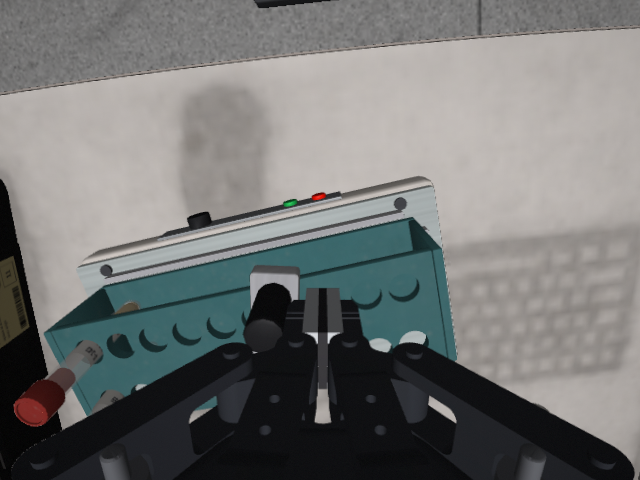

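The post is still against the finger's side and the strap is at about 174°. The rack and tubes are undisturbed. Now I'll go slowly to the stop.

```bash
python3 -m jog '[[[-0.0018,-0.0055,0],[0,0,3.5],0],[[-0.0033,-0.0115,0],[0,0,7],0],[[-0.0044,-0.017,0],[0,0,10.5],0],[[-0.005,-0.0195,0],[0,0,13.5],0],[[-0.005,-0.0215,0],[0,0,13.5],0],[[-0.005,-0.0215,0],[0,0,13.5],0]]'
python3 -m jog '[[[0.0002,-0.0015,0],[0,0,0],0],[[0.0003,-0.0025,0],[0,0,0],0],[[0.0003,-0.0025,0],[0,0,0],0]]'
```

```text
time: 4.55
ee_pos: [0.5025, -0.0796, 0.1275]
tcp_rot: [0.001, -0.068, 0.998, -0.0]
ft_force: [0.3, -0.5, -0.3]
grip_width: -0.0001
time: 4.8
ee_pos: [0.5024, -0.0819, 0.1265]
tcp_rot: [0.0, -0.069, 0.998, -0.0]
ft_force: [-0.8, 0.9, -0.8]
grip_width: -0.0001
```

```bash
python3 -m jog '[[[0.0002,-0.0015,0.002],[0,0,0],0],[[0.0004,-0.003,0.002],[0,0,0],0],[[0.0004,-0.003,0.002],[0,0,0],0]]'
python3 -m jog '[[[0.0002,-0.0015,0],[0,0,0],0],[[0.0004,-0.003,0],[0,0,0],0],[[0.0004,-0.003,0],[0,0,0],0]]'
```

```text
time: 5.05
ee_pos: [0.5024, -0.085, 0.1283]
tcp_rot: [-0.0, -0.07, 0.998, 0.0]
ft_force: [-0.5, 0.8, 0.4]
grip_width: 0.0001
time: 5.3
ee_pos: [0.5024, -0.0854, 0.1283]
tcp_rot: [-0.0, -0.07, 0.998, 0.003]
ft_force: [-1.2, 8.1, 3.2]
grip_width: -0.0001
```

The force rose to 8 N with no further motion, so the strap is at its stop. I'll back off, rise and look.

```bash
python3 -m jog '[[[0,0.015,0],[0,0,0],0],[[-0.003,0.04,0],[0,0,0],0],[[-0.003,0.04,0.04],[0,0,0],0],[[-0.003,0.04,0.13],[0,0,0],0],[[-0.003,0.04,0.13],[0,0,0],0],[[-0.06,0.04,0.17],[0,0,0],0],[[-0.06,0.04,0.17],[0,0,0],0],[[-0.06,0.04,0.17],[0,0,0],0]]'
python3 - <<'E'
from h import *
from rig import env,capture
s=env.observe();print(s['time'],s['ee_pos'])
for n in("wrist","top"):
    im,d=capture(n);np.savez(n+"4.npz",im=im,d=d,**{k:s[k] for k in("ee_pos","tcp_rot")})
    a=im[175:305,230:450] if n=="top" else im
    cv2.imwrite(f"pics/{n}4.png",cv2.resize(a,None,fx=3.6,fy=3.6,interpolation=cv2.INTER_CUBIC)[:,:,::-1] if n=="top" else a[:,:,::-1])
E
```

```text
time: 5.97
ee_pos: [0.4422, -0.0486, 0.3054]
tcp_rot: [0.005, -0.069, 0.998, -0.002]
ft_force: [1.2, -0.5, 1.5]
grip_width: 0.0
5.9667 [ 0.44221654 -0.04855138  0.3053902 ]
```

View pics/wrist4.png

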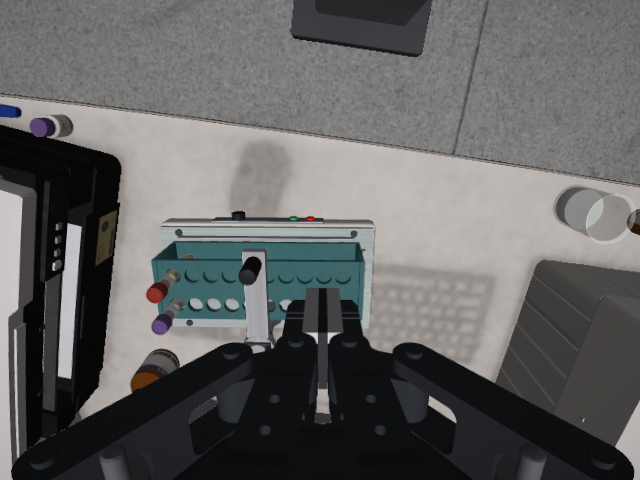

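View pics/top4.png

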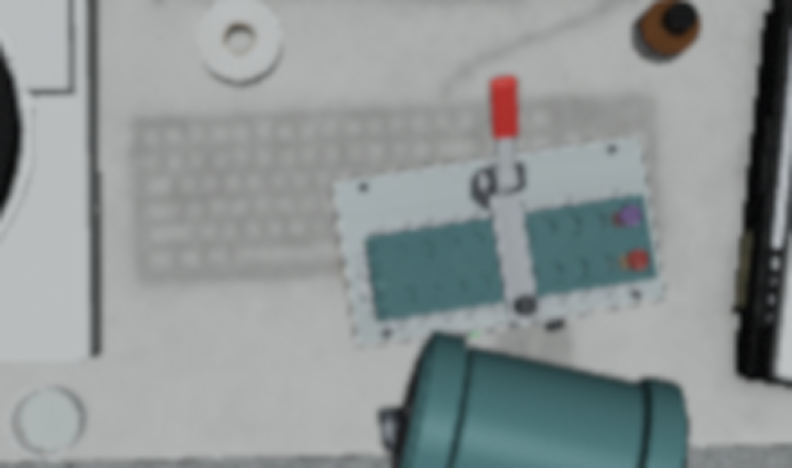

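```bash
python3 - <<'E'
from h import *
np.set_printoptions(precision=4,suppress=True)
p=cast("top",[[230+525/3.6,175+304/3.6]],.151)[0];print("post",p)
d=p[:2]-[.6015,-.0927];print(np.hypot(*d),np.degrees(np.arctan2(d[1],d[0]))%360)
s=np.load("wrist4.npz");print("w post",cast("wrist",[[248,271]],.151,s))
E=cast("wrist",[[244,250],[267,250],[246,343],[270,343]],.12,s);print(E);c=(E[:2]-E[2:]).mean(0);print(np.degrees(np.arctan2(c[1],c[0]))%360)
im=np.load("top4.npz")["im"];H=hsv(im)
m=cv2.inRange(H,(80,60,60),(105,255,255));m[:, :300]=0;m[:,430:]=0;m[:210]=0;m[264:]=0
P=cast("top",np.argwhere(m)[:,::-1],.102)[:,:2].astype(np.float32);print(cv2.minAreaRect(P))
E
```

```text
post [ 0.5067 -0.1045  0.151 ]
0.09548441348003293 187.08600500158735
w post [[ 0.5008 -0.1065  0.151 ]]
[[ 0.4942 -0.1168  0.12  ]
 [ 0.4912 -0.0956  0.12  ]
 [ 0.5943 -0.1078  0.12  ]
 [ 0.5907 -0.0836  0.12  ]]
186.01914796041217
((0.5434215664863586, -0.09953571856021881), (0.06170719116926193, 0.21124954521656036), 7.487579345703125)
```

The strap measures about 187° against 187.5° expected for q = 0 (post 95.5 mm from the hinge), and the rack rectangle is unchanged. Next is the lever. I'll tilt the tool 25° so its body stays back from the cabinet.

```bash
python3 -m jog '[[[0.204,-0.038,0],[3.3,-24.8,0],0],[[0.204,-0.038,0],[3.3,-24.8,0],0],[[0.204,-0.038,0],[3.3,-24.8,0],0],[[0.204,-0.038,0],[3.3,-24.8,0],0],[[0.204,-0.038,0],[3.3,-24.8,0],0],[[0.204,-0.038,0],[3.3,-24.8,0],0],[[0.204,-0.038,0],[3.3,-24.8,0],0]]'
python3 - <<'E'
from h import *
from rig import env,capture
s=env.observe();print(s['time'],s['ee_pos'])
for n in("wrist","side"):
    im,d=capture(n)
    a=im[205:325,260:400] if n=="side" else im
    cv2.imwrite(f"pics/{n}5.png",cv2.resize(a,None,fx=4.5,fy=4.5,interpolation=cv2.INTER_CUBIC)[:,:,::-1] if n=="side" else a[:,:,::-1])
E
```

```text
time: 6.65
ee_pos: [0.6478, -0.0865, 0.2909]
tcp_rot: [0.211, -0.067, 0.975, 0.015]
ft_force: [-0.6, 0.7, -0.2]
grip_width: 0.0001
6.65 [ 0.6478077  -0.086521    0.29094383]
```

View pics/side5.png

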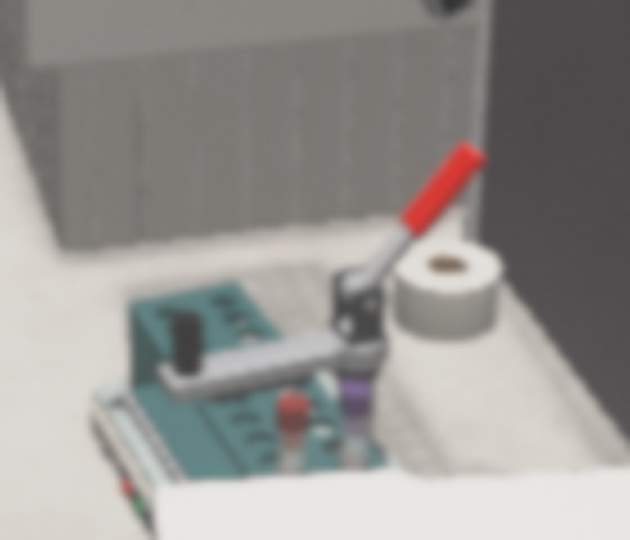

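View pics/wrist5.png

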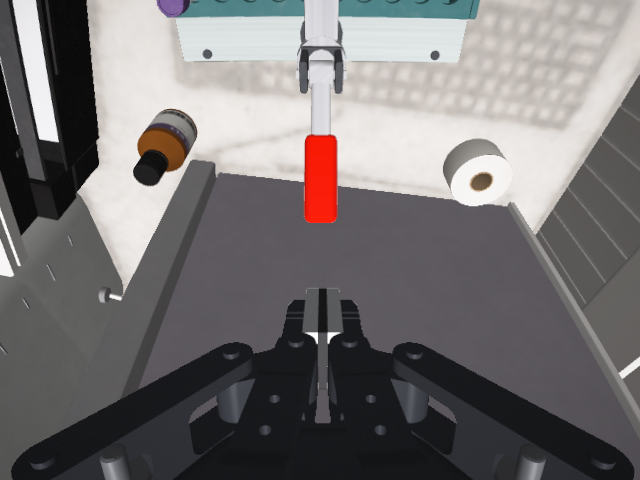

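Fingers (column 322) line up with the lever (column 321). Moving down to it.

```bash
python3 -m jog '[[[0,0,-0.035],[0,0,0],0],[[0,0,-0.065],[0,0,0],0],[[0,0,-0.065],[0,0,0],0]]'
python3 -m jog '[[[0.002,0,-0.006],[0,0,0],0],[[0.004,0,-0.012],[0,0,0],0],[[0.006,0.001,-0.018],[0,0,0],0],[[0.006,0.001,-0.018],[0,0,0],0]]'
```

```text
time: 7.0
ee_pos: [0.642, -0.0844, 0.2243]
tcp_rot: [0.209, -0.068, 0.975, 0.016]
ft_force: [-0.6, 0.8, -3.5]
grip_width: -0.0002
time: 7.33
ee_pos: [0.6535, -0.0848, 0.2163]
tcp_rot: [0.217, -0.068, 0.974, 0.013]
ft_force: [-0.1, -0.1, -0.2]
grip_width: 0.0001
```

```bash
python3 -m jog '[[[0.003,0,-0.006],[0,0,0],0],[[0.006,0.001,-0.012],[0,0,0],0],[[0.009,0.001,-0.018],[0,0,0],0],[[0.012,0.002,-0.024],[0,0,0],0],[[0.012,0.002,-0.024],[0,0,0],0]]'
```

```text
time: 7.75
ee_pos: [0.6649, -0.0828, 0.1895]
tcp_rot: [0.215, -0.068, 0.974, 0.014]
ft_force: [0.2, -0.0, 1.6]
grip_width: -0.0
```

```bash
python3 -m jog '[[[0.004,0,-0.007],[0,0,0],0],[[0.008,0.001,-0.014],[0,0,0],0],[[0.011,0.001,-0.021],[0,0,0],0],[[0.011,0.001,-0.021],[0,0,0],0]]'
python3 - <<'E'
from h import *
from rig import env,capture
s=env.observe();print(s['time'],s['ee_pos'])
for n in("wrist","side"):
    im,d=capture(n)
    a=im[205:325,260:400] if n=="side" else im
    cv2.imwrite(f"pics/{n}6.png",cv2.resize(a,None,fx=4.5,fy=4.5,interpolation=cv2.INTER_CUBIC)[:,:,::-1] if n=="side" else a[:,:,::-1])
E
```

```text
time: 8.08
ee_pos: [0.6755, -0.0817, 0.1671]
tcp_rot: [0.215, -0.068, 0.974, 0.014]
ft_force: [0.1, 0.4, -0.2]
grip_width: -0.0
8.0833 [ 0.67550862 -0.0816715   0.16713615]
```

View pics/side6.png

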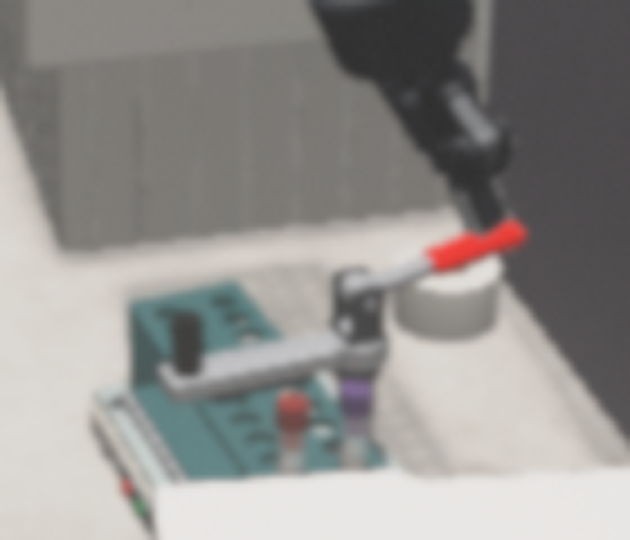

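View pics/wrist6.png

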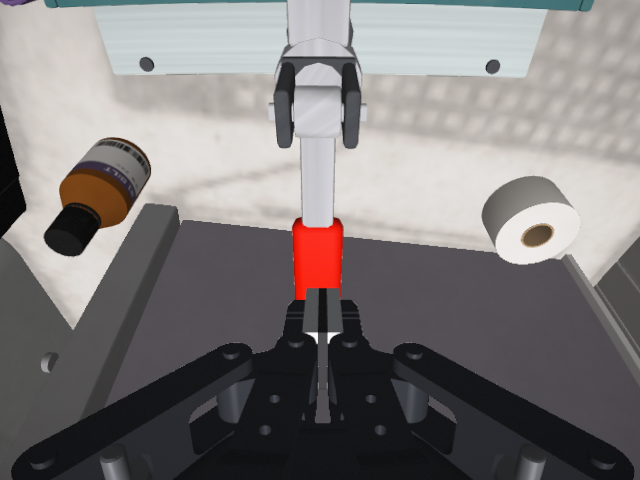

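The lever is following the finger and is now about 15–20° above level, centred under the fingertips. I'll press on to its stop.

```bash
python3 -m jog '[[[0.002,0,-0.004],[0,0,0],0],[[0.003,0,-0.008],[0,0,0],0],[[0.004,0,-0.011],[0,0,0],0],[[0.004,0,-0.011],[0,0,0],0]]'
python3 -m jog '[[[0,0,-0.002],[0,0,0],0],[[0,0,-0.004],[0,0,0],0],[[0,0,-0.004],[0,0,0],0]]'
```

```text
time: 8.52
ee_pos: [0.6799, -0.0818, 0.1586]
tcp_rot: [0.216, -0.068, 0.974, 0.014]
ft_force: [-0.9, -0.1, 1.8]
grip_width: -0.0002
time: 8.77
ee_pos: [0.6803, -0.0819, 0.1574]
tcp_rot: [0.217, -0.068, 0.974, 0.013]
ft_force: [-4.5, 0.9, 5.8]
grip_width: -0.0006
```

```bash
python3 -m jog '[[[0,0,-0.002],[0,0,0],0],[[0,0,-0.004],[0,0,0],0],[[0,0,-0.004],[0,0,0],0]]'
python3 -m jog '[[[0,0,-0.002],[0,0,0],0],[[0,0,-0.004],[0,0,0],0],[[0,0,-0.004],[0,0,0],0]]'
```

```text
time: 9.02
ee_pos: [0.6805, -0.082, 0.1569]
tcp_rot: [0.219, -0.069, 0.973, 0.013]
ft_force: [-12.9, 2.0, 16.9]
grip_width: -0.0005
time: 9.27
ee_pos: [0.6807, -0.082, 0.1564]
tcp_rot: [0.22, -0.069, 0.973, 0.013]
ft_force: [-21.3, 2.6, 27.2]
grip_width: -0.0001
```

Firm at 27 N with almost no motion (0.5 mm), so the lever is at its stop. Retracting.

```bash
python3 -m jog '[[[0,0,0.02],[0,0,0],0],[[0,0,0.06],[0,0,0],0],[[-0.02,0,0.1],[0,0,0],0],[[-0.06,0,0.14],[-3.3,24.8,0],0],[[-0.25,0.05,0.17],[-3.3,24.8,0],0],[[-0.25,0.05,0.17],[-3.3,24.8,0],0],[[-0.25,0.05,0.17],[-3.3,24.8,0],0],[[-0.25,0.05,0.17],[-3.3,24.8,0],0]]'
python3 -m jog '[[[-0.08,0.02,0],[0,0,0],0],[[-0.13,0.04,0],[0,0,0],0],[[-0.13,0.04,0],[0,0,0],0],[[-0.13,0.04,0],[0,0,0],0],[[-0.13,0.04,0],[0,0,0],0],[[-0.13,0.04,0],[0,0,0],0]]'
python3 - <<'E'
from h import *
from rig import env,capture
s=env.observe();print(s['time'],s['ee_pos'])
for n in("top","side"):
    im,d=capture(n);np.savez(n+"7.npz",im=im,d=d)
    a=im[205:325,260:400] if n=="side" else im[175:305,230:450]
    cv2.imwrite(f"pics/{n}7.png",cv2.resize(a,None,fx=3.6+.9*(n=="side"),fy=3.6+.9*(n=="side"),interpolation=cv2.INTER_CUBIC)[:,:,::-1])
E
```

```text
time: 9.93
ee_pos: [0.477, -0.0429, 0.306]
tcp_rot: [-0.002, -0.07, 0.998, 0.0]
ft_force: [0.2, 0.8, 0.7]
grip_width: 0.0002
time: 10.43
ee_pos: [0.3468, -0.0033, 0.3072]
tcp_rot: [0.001, -0.07, 0.998, -0.0]
ft_force: [0.2, -0.6, 0.9]
grip_width: -0.0001
10.4333 [ 0.34684653 -0.00331245  0.30721439]
```

View pics/side7.png

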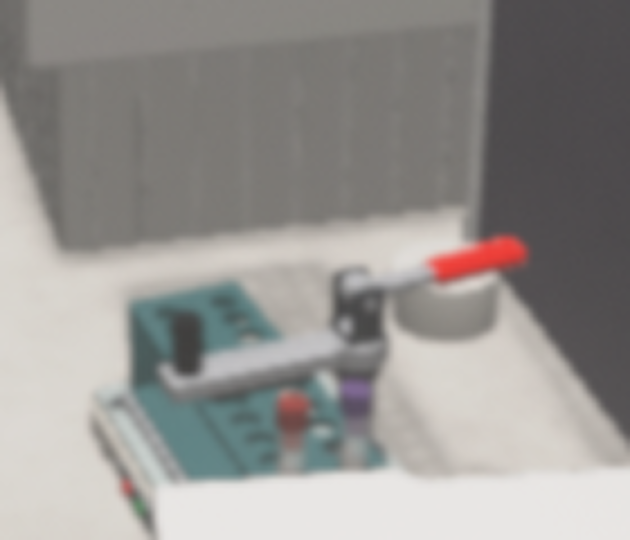

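View pics/top7.png

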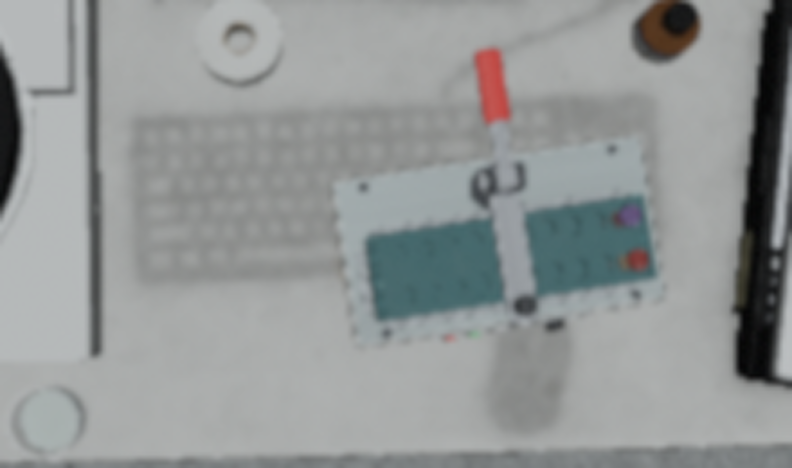

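```bash
python3 - <<'E'
from h import *
np.set_printoptions(precision=4,suppress=True)
H=np.array([.6015,-.0927,.145]);c=get_calibration("side");t=get_calibration("top")
for n,c in(("side",c),("top",t)):
  for a in(.06,.12,.2):
    for r in (.05,.095):
        p=H+np.r_[r*np.cos(a)*np.array([.991,.1305]),r*np.sin(a)]
        q=np.array(c['R'])@p+c['t'];x=q[:2]/q[2];k=1+c['k1']*(x@x);uv=x*k*c['fx']+[c['cx'],c['cy']]
        print(n,a,r,(uv-[260,205])*4.5 if n=="side" else (uv-[230,175])*3.6)
im=np.load("top7.npz")["im"];Hs=hsv(im)
m=cv2.inRange(Hs,(80,60,60),(105,255,255));m[:, :300]=0;m[:,430:]=0;m[:210]=0;m[280:]=0
print(cv2.minAreaRect(cast("top",np.argwhere(m)[:,::-1],.102)[:,:2].astype(np.float32)))
a=np.load("top0.npz")["im"].astype(int);b=im.astype(int)
E
```

```text
side 0.06 0.05 [441.2188 263.9995]
side 0.06 0.095 [516.5938 244.5337]
side 0.12 0.05 [441.033  259.1125]
side 0.12 0.095 [516.4309 235.3144]
side 0.2 0.05 [440.3092 252.7293]
side 0.2 0.095 [515.3297 223.2337]
top 0.06 0.05 [493.8401 107.3691]
top 0.06 0.095 [484.4845  46.6493]
top 0.12 0.05 [494.339  107.2339]
top 0.12 0.095 [485.3914  46.1136]
top 0.2 0.05 [495.0633 107.4333]
top 0.2 0.095 [486.7197  46.1198]
((0.5434198975563049, -0.09954139590263367), (0.06188974902033806, 0.21126006543636322), 7.55734395980835)
```

The lever's slope in the side view is -0.256, against -0.258 predicted at the stop. The rack hasn't moved and the hand is clear.

```bash
python3 -c "
from rig import env
print(env.finish_job(), env.observe()['time'])"
```

```text
the job is handed in; nothing more can be done
the job is handed in; nothing more can be done
```

The rack is clamped and the job is handed in. The robot's clock read about 10.4 s at my last state reading, just before the final two pictures.

**Strap:** I pushed the strap's post round with the closed fingers. At the stop the force rose to about 8 N with almost no further motion. Afterwards the overhead camera put the strap at 187.1°, against 187.5° for straight across. The coarser wrist camera estimate, from the strap's edges, was 186.0°.

**Lever:** I then pressed the red lever down until it held firm at about 27 N vertically (about 35 N in all). Its slope in the side picture was -0.256, against -0.258 expected at the stop.

**Other checks:** The rack's measured position is the same as before, within 0.1 mm and 0.1°. In the last pictures the tubes, beaker, roll and black-cap bottle look unmoved. I did not measure those, and I did not recheck the brown bottle, timer and vial. The hand is clear, above and in front of the shaker. No check failed.

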